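# Sieve the bottle marbles from the stoppers

### The job

Lift the loaded sieve by its handle, carry it level and without spilling to the sorting tray, and set it down gently on the tray's two rails between the end stops, finding rails and stops by feel, never forcefully. Then, keeping it held and down on the rails, shake it side to side along them until all three small marbles have dropped through into the tray while the two big stoppers stay in the sieve, without banging it against the stops. Let go and leave the sieve resting on the rails; do not touch the glass with the gripper, and leave everything else where it stands.

Things in the scene. Friction and masses are not known exactly. Their poses are not given: they have to be found in the camera images.
- sieve: Loose hand sieve with the glass in it, about 0.45 kg: light wooden frame 136 (its x) x 176 (its y) x 34 mm high, open above, with an arched handle over its middle. Origin: centre of its underside; z up. Carry it level and smoothly (below about 0.7 m/s2 along its y), or the marbles fall early.
- sieve_grip (a point): Middle of the handle's level wooden bar, 103 mm above the sieve's underside, where the sieve balances. The bar runs along the sieve's x: 12 mm thick (along y), 22 mm tall, 110 mm clear between its uprights; free air below it down to the glass (tops at most 56 mm above the underside).
- sieve_bed (a point): Middle of the sieve's steel bed, 9 mm above the underside: bottom of a shallow valley along x (sides rise 8 degrees) where the marbles lie. On each side, |y| 16 to 42 mm, is an open slot 26 mm wide. Brisk shaking along the sieve's y, e.g. strokes of 40 mm in 0.2 to 0.3 s each, throws the marbles over the valley's edges into the slots.
- trough: Fixed grey sorting tray 190 (its x) x 310 (its y) x 50 mm high, 4 mm walls and floor, open above. Origin: centre of its underside, z up. Over it two rails run along its y. The sieve's wooden ends (at its x = +-59 mm) rest on them when its axes are parallel to the tray's, either way round. Meeting rails or stops with more than 25 N is too hard.
- rails_lowest (a point): Point fixed on the tray, 62 mm above its underside: middle between the rails' tops at their LOWEST setting. The rails are height-adjustable: they stand 0 to 24 mm higher; the setting is not reported, feel for it slowly. The sieve's underside rests on them; on rubber mounts they give 0.17 mm per N. Side fences, 12 mm above the rails, leave it 8 mm play each way in x.
- stops_mid (a point): Point fixed on the tray's middle, 78 mm above its underside. Two cross bars, 16 mm above the rails, stop the sieve's slide along the tray's y; they give 0.33 mm per N. Between them its middle has 50 mm of travel, but the pair is clamped up to 15 mm off this point to either side in y (10 to 40 mm free each way); the offset is not reported, feel for it slowly, beyond the rails' friction.
- marble0: Small glass marble, 20 mm across, 10 g, one of three. Origin: its centre.
- marble1: Small glass marble, 20 mm across, 10 g, one of three. Origin: its centre.
- marble2: Small glass marble, 20 mm across, 10 g, one of three. Origin: its centre.
- stopper0: Big glass stopper, a waisted knob 36 mm across, 40 mm tall, about 60 g, too big for the slots; one of two, standing on the bed's outer strips, one on each side. Origin: its centre, 20 mm above its foot.
- stopper1: Big glass stopper, a waisted knob 36 mm across, 40 mm tall, about 60 g, too big for the slots; one of two, standing on the bed's outer strips, one on each side. Origin: its centre, 20 mm above its foot.
- vial: Bystander: small clear stoppered vial, 28 mm across, 58 mm tall. Origin: centre of its underside.
- amber_bottle: Bystander: amber bottle, 64 mm across, 160 mm tall. Origin: centre of its underside.
- jar: Bystander: clear jar, 84 mm across, 100 mm tall. Origin: centre of its underside.
- green_bottle: Bystander: green bottle, 68 mm across, 190 mm tall. Origin: centre of its underside.
- beaker: Bystander: white ceramic beaker, 72 mm across, 85 mm tall. Origin: centre of its underside.
Mind the look-alikes: they are no part of the job. There is more than one size of the sieve; the job needs the larger.

How it is judged:
By the outcome, as a careful person would: the job done as asked, in the order asked, and still so for the second after the job is handed in, with the robot touching nothing.
It also fails if it takes over 67 s, if anything falls off the work surface, if the arm or the gripper's body presses on something with over 40 N, if the wrist force passes 120 N, or if a joint passes its speed limit or range.

### The arm

A 6-joint arm with a two-finger parallel gripper is mounted at the origin on the work surface. World frame = base frame: x ahead of the robot, y to its left, z up, the work surface at z = 0. Lengths are in m, angles in rad, forces in N, time in s.
With the tool pointing down it reaches from about 0.4 to 0.825 m from the base axis. Payload 7 kg.
Tool frame: the origin (TCP) lies between the finger pads; the fingertips stand env.tip_extent ahead of it and the grasp point (between the pads) lies 5 mm behind it (env.tip_extent is the distance from the TCP to the fingertips, in m); z points along the fingers, y is the line along which they close (so a half turn about z gives the same grasp; the last joint's range is limited). The gripper opens to 88 mm and grips with 3 to 60 N. Pads are 19 mm wide; open, the fingers measure 130 mm over their backs; the gripper's body (78 mm by 193 mm) begins 47 mm behind the grasp point.
Start: joints at [1.544, 0.359, 0.012, 0, -1.224, -0.288], TCP at [0.209, 0.642, 0.241] pointing down, gripper open.
Joint ranges: [-3.07, 3.07], [-1.43, 2.12], [-1.02, 1.25], [-3.03, 1.67], [-3.05, -0], [-3.03, 3.03]. Speed limits (rad/s): [2.39, 2.39, 3.01, 3.14, 3.14, 3.14].

### API

Orientations are given as [roll, pitch, yaw] about the fixed x, y, z axes, in that order (R = Rz(yaw) Ry(pitch) Rx(roll)).
In Python, from rig import env gives the robot as it stands.
- The arm moves only by the tool carry_out, never from a script. Its argument "rows" is a list of rows, each an object with "slide": the shift along the world's x, y, z normalised to -1 to 1, where 1 is 750 mm, a list of three; "twist": the turn about the world's z normalised to -1 to 1, where 1 is pi rad; "claw": the closure in counts, from 0 (fully open) to 255 (shut). A call has 1 to 12 rows; each row is the pose to reach, as a shift and turn from the pose commanded when the call began, turning the shorter way round; what a row does not reach only later rows make up. A row lasts 1/10 s, in which the tool goes at most 50 mm and 8.59 degrees, less where a joint would pass 70% of its speed; a pose out of reach is approached as far as the arm can. A call with a number of a shift or a turn outside -1 to 1 is refused whole. A call with a gripper value outside its range is refused whole. The fingers move at their own pace and stop on an object; the grip force is fixed at half the most. Time passes only in rows, so rows that repeat a pose let the fingers close. It gives the time, the measured TCP pose, the force, the opening and the grip force at its end, in the units of the state.
- env.get_obs(): the state, without advancing time (a new reading comes with each control period).
- env.capture(name): name is "scene" or "side" or "wrist"; returns the picture (420x560x3 uint8, blue, green, red); there is no depth.
- env.camera_info(name): a dict with "fovy" (degrees; the focal length in pixels is half the picture's height over the tangent of half this angle, whatever the lens; pixels are square), "cx", "cy" (the principal point, pixels), "extrinsics" (4x4, takes a point from camera to world coordinates). Camera axes: x right, y down, z forward; pixel columns grow to the right and rows downward; lengths in m; the calibration is good to about 2 mm. A picture is of the moment at which its call begins: read the wrist's pose just before it. camera_info takes no time and is no camera call; for the wrist camera it gives the pose at the moment of the call.
- env.job_done(): hands the job in; it is judged then, once.
The state is a dict: "time_s": time; "joint_positions": joint angles; "qvel": joint speeds; "joint_efforts": joint torques, N m; "tcp_pos": TCP position; "eef_rot": TCP orientation; "wrist_force": force on the tool from outside, world axes, zero at the start; "torque": the same for the moment, N m; "grip_width": finger opening in m; "grip_force": force on a finger pad.
Only numpy, scipy, OpenCV 4.12 (cv2) and the standard library are available. Lean on these libraries where they do the work, as an engineer would, in place of code of your own. Each camera call takes 0.05 s, during which the arm holds its last target. There are 200 camera calls.

## Working session

There is one attempt and no reset: what is moved stays moved. The work goes in short steps, Python scripts to look and compute and a tool call to move; the robot and the scene stay as the last step left them, time stands still between calls to the robot, and variables do not carry over. Pictures are saved under pics/ and viewed, at most 10 in all, crops included, and the job is handed in when it is done.

Besides the shell and the picture viewer there is one more tool, called after ">>>" by a JSON object that holds its "op" and its "data". carry_out: Moves the arm, as the interface text tells. Its arguments: {"type":"object","properties":{"rows":{"type":"array"}},"required":["rows"]}

```bash
mkdir -p pics; ls; python3 - <<'E'
from rig import env
import cv2,numpy as np
print(env.tip_extent, env.get_obs())
for n in ("scene","side"):
    im=env.capture(n); cv2.imwrite(f"pics/{n}0.png",cv2.resize(im,(800,600),interpolation=cv2.INTER_CUBIC))
    c=env.camera_info(n); print(n,c)
E
```

```text
pics
0.014 {'time_s': 0.0, 'joint_positions': array([ 1.54410312e+00,  3.59411141e-01,  1.10412160e-02, -3.43716281e-04,
       -1.22411433e+00, -2.88134448e-01]), 'qvel': array([-1.70577127e-04,  7.97983929e-04, -8.26069286e-04,  1.37610164e-03,
        5.92626530e-05,  1.70958756e-04]), 'joint_efforts': array([ 1.23243894e-04, -5.82721746e+01,  2.93056011e+01,  6.99725524e+00,
        6.95747993e-03, -1.54233867e-04]), 'tcp_pos': array([0.20887477, 0.64136497, 0.23960047]), 'eef_rot': array([ 3.13988249e+00, -1.69902699e-04, -3.14944574e-01]), 'wrist_force': array([-0.011456  ,  0.68809344, -0.36649117]), 'torque': array([ 0.10163847, -0.05469933, -0.01779219]), 'grip_force': 0.0, 'grip_width': 0.08756558167997006}
scene {'fovy': 49.59728109687535, 'cx': 287.16599769045, 'cy': 205.79138390623064, 'extrinsics': array([[ 0.45493244,  0.54377769, -0.705225  ,  1.54827634],
       [ 0.89025996, -0.29706462,  0.34523878, -0.47079102],
       [-0.02176425, -0.7848939 , -0.61924783,  0.94806259],
       [ 0.        ,  0.        ,  0.        ,  1.        ]])}
side {'fovy': 43.438350731348955, 'cx': 282.06859040000893, 'cy': 208.40582044567037, 'extrinsics': array([[-0.95079047, -0.22467872,  0.21334701,  0.25911595],
       [-0.30958799,  0.66145586, -0.68310426,  1.01243564],
       [ 0.01235936, -0.71553869, -0.69846376,  1.15891873],
       [ 0.        ,  0.        ,  0.        ,  1.        ]])}
```

View pics/scene0.png

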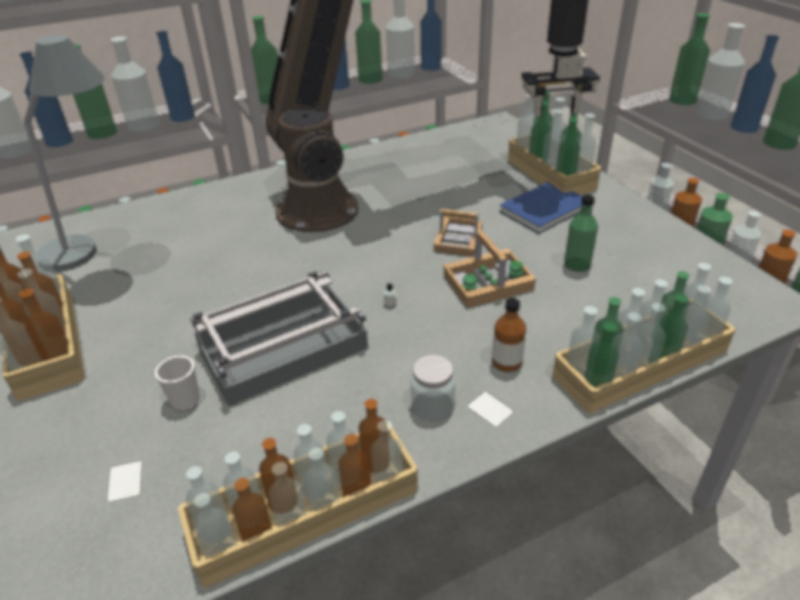

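View pics/side0.png

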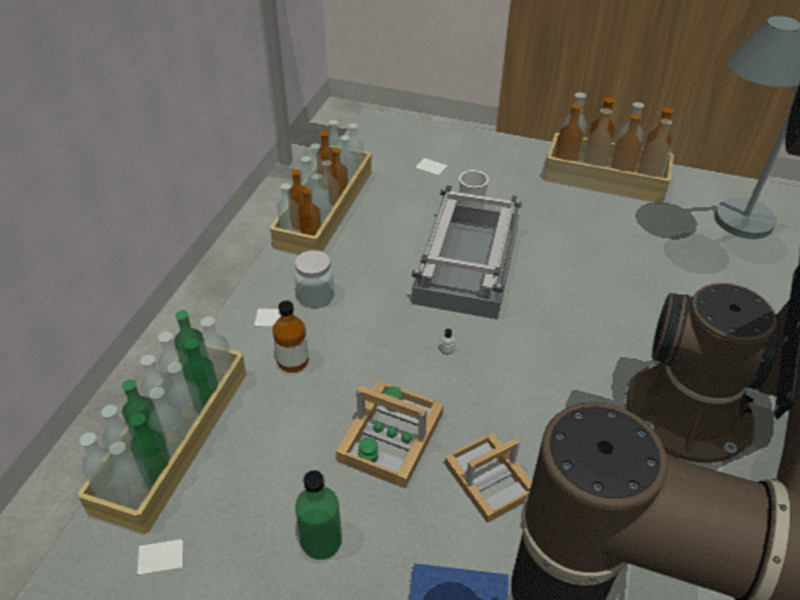

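The larger, glass-loaded sieve is at scene (490,275) / side (390,432). The smaller empty one, at scene (458,232) / side (488,475), is the look-alike. The tray is at scene (280,335) / side (468,250). I'll confirm with enlarged crops.

```bash
python3 - <<'E'
from rig import env
import cv2,numpy as np
R={"scene":[(305,155,75,60),(130,185,135,100)],"side":[(230,260,85,80),(285,125,85,100)]}
for n,rs in R.items():
    im=env.capture(n); out=[]
    for (x,y,w,h) in rs:
        s=min(400/w,600/h); s=int(s*2)/2; c=cv2.resize(im[y:y+h,x:x+w],None,fx=s,fy=s,interpolation=cv2.INTER_CUBIC)
        p=np.zeros((600,400,3),np.uint8); p[:c.shape[0],:c.shape[1]]=c; out.append(p); print(n,x,y,s)
    cv2.imwrite(f"pics/{n}1.png",np.hstack(out))
E
```

```text
scene 305 155 5.0
scene 130 185 2.5
side 230 260 4.5
side 285 125 4.5
```

View pics/side1.png

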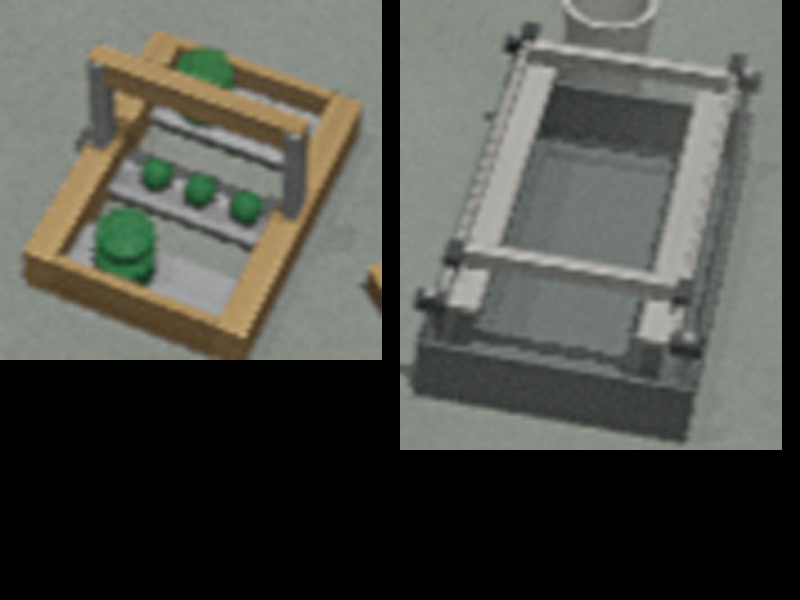

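View pics/scene1.png

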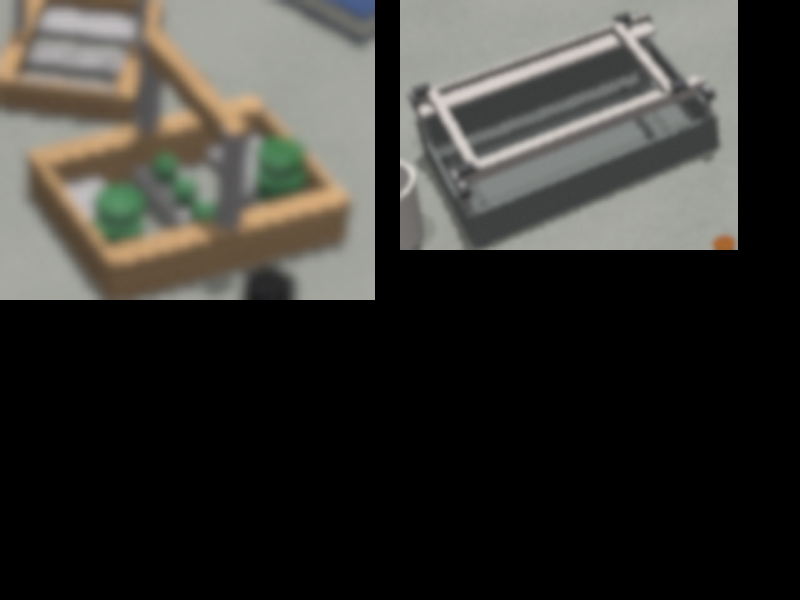

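```bash
cat > h.py <<'E'
from rig import env
import numpy as np
from scipy.optimize import least_squares
C={n:env.camera_info(n) for n in ("scene","side")}
OFF={("scene","s"):(305,155,5),("scene","t"):(130,185,2.5),("side","s"):(230,260,4.5),("side","t"):(285,125,4.5)}
def px(n,k,u,v):
    x,y,s=OFF[n,k]; u-=400*(k=="t"); return np.array([(u+.5)/s-.5+x,(v+.5)/s-.5+y])
def proj(n,P):
    c=C[n];E=c["extrinsics"];q=(np.array(P)-E[:3,3])@E[:3,:3];f=210/np.tan(np.radians(c["fovy"]/2))
    return q[:2]/q[2]*f+[c["cx"],c["cy"]]
def W(p,m):
    c,s=np.cos(p[2]),np.sin(p[2]);return np.array([p[0]+c*m[0]-s*m[1],p[1]+s*m[0]+c*m[1],m[2]])
def fit(obs,p0):
    f=lambda p:np.concatenate([proj(n,W(p,m))-px(n,k,*uv) for n,k,m,uv in obs])
    r=least_squares(f,p0,loss="soft_l1");print(np.round(r.x,4),np.degrees(r.x[2]).round(2));print(np.round(f(r.x).reshape(-1,2),1).tolist());return r.x
def back(n,u,v,z):
    c=C[n];E=c["extrinsics"];f=210/np.tan(np.radians(c["fovy"]/2));d=E[:3,:3]@np.array([(u-c["cx"])/f,(v-c["cy"])/f,1]);return E[:3,3]+d*(z-E[2,3])/d[2]
E
python3 - <<'E'
from h import *
S=[back("side",*px("side","s",*q),.034) for q in [(27,250),(240,332),(362,103),(158,35)]]
print(np.round(S,3).tolist())
T=[back("side",*px("side","t",*q),.05) for q in [(418,343),(690,388)]]+[back("scene",*px("scene","t",470,212),.05)]
print(np.round(T,3).tolist())
# rough sieve pose from corners
c=np.mean(S,0); d=S[3]-S[0]; yaw=np.arctan2(d[1],d[0])-np.pi/2
x,y,z=.068,.088,.034
# y+ along S0->S3 ; x+ to right of it
cr=S[1]-S[0]; sx=np.sign(cr@[np.cos(yaw),np.sin(yaw),0])
m=[(-sx*x,-y,z),(sx*x,-y,z),(sx*x,y,z),(-sx*x,y,z)]
obs=[("side","s",a,b) for a,b in zip(m,[(27,250),(240,332),(362,103),(158,35)])]
obs+=[("side","s",(m[0][0],-y,0),(28,282)),("side","s",(m[1][0],-y,0),(243,357))]
sc={(30,155),(258,97),(350,198),(112,262)}
p=[c[0],c[1],yaw]
for q in sc:
    k=min(m,key=lambda a:np.hypot(*(proj("scene",W(p,a))-px("scene","s",*q)))); obs.append(("scene","s",k,q))
    if q==(112,262): obs.append(("scene","s",(k[0],k[1],0),(112,297)))
p=fit(obs,p)
for q in [(95,50),(305,130)]: print("bar end",back("side",*px("side","s",*q),.114))
print("side px bar mid",px("side","s",200,90),proj("side",W(p,(0,0,.114))))
x,y=.095,.155
d=T[2]-T[0]; yaw=np.arctan2(-d[1],-d[0])-np.pi/2
obs=[]
for z,(a,b,c1,d1) in {.05:((418,343),(690,388),(470,212),(718,118)),0:((415,393),(686,438),(470,247),(716,148))}.items():
    obs+=[("side","t",(x,y,z),a),("side","t",(-x,y,z),b),("scene","t",(x,-y,z),c1),("scene","t",(x,y,z),d1)]
t=fit(obs,[T[0][0]-.05,T[0][1]-.15,yaw])
for nm,q in {"farL":(528,45),"farR":(735,78),"nearL":(462,252),"nearR":(680,290)}.items():
  for z in (.078,.09,.102):
    w=back("side",*px("side","t",*q),z)-[t[0],t[1],0];c,s=np.cos(t[2]),np.sin(t[2])
    print(nm,z,np.round([c*w[0]+s*w[1],-s*w[0]+c*w[1]],4))
E
```

```text
[[0.594, 0.317, 0.034], [0.465, 0.33, 0.034], [0.444, 0.158, 0.034], [0.576, 0.147, 0.034]]
[[0.589, -0.11, 0.05], [0.404, -0.127, 0.05], [0.606, -0.409, 0.05]]
[ 0.5199  0.2386 -3.2449] -185.92
[[-1.1, 0.4], [0.8, 1.5], [0.3, 0.2], [-0.4, -1.1], [-0.7, 0.8], [-0.1, 3.4], [-0.1, 1.1], [-1.0, 0.1], [-1.0, -0.3], [-0.6, 1.1], [-1.0, 2.2]]
bar end [0.58350848 0.2305118  0.114     ]
bar end [0.45543315 0.24623227 0.114     ]
side px bar mid [274.05555556 279.61111111] [273.51070927 279.50783453]
[ 0.5051 -0.27    0.0608] 3.48
[[-0.5, 0.0], [0.6, 1.5], [-3.4, 2.1], [-1.4, -0.4], [-0.1, 0.5], [-0.2, 2.0], [0.2, 0.5], [0.5, -0.1]]
farL 0.078 [ 0.0862 -0.1592]
farL 0.09 [ 0.0834 -0.143 ]
farL 0.102 [ 0.0806 -0.1269]
farR 0.078 [-0.0726 -0.1602]
farR 0.09 [-0.0736 -0.1441]
farR 0.102 [-0.0747 -0.1279]
nearL 0.078 [0.0799 0.0868]
nearL 0.09 [0.0771 0.1002]
nearL 0.102 [0.0744 0.1136]
nearR 0.078 [-0.072   0.0856]
nearR 0.09 [-0.0731  0.099 ]
nearR 0.102 [-0.0741  0.1124]
```

>>> {"op": "carry_out", "data": {"rows": [{"slide": [0.06,-0.06,0.16],"twist": 0.02,"claw": 0},{"slide": [0.415,-0.536,0.16],"twist": 0.0675,"claw": 0},{"slide": [0.415,-0.536,0.16],"twist": 0.0675,"claw": 0},{"slide": [0.415,-0.536,0.16],"twist": 0.0675,"claw": 0},{"slide": [0.415,-0.536,0.16],"twist": 0.0675,"claw": 0},{"slide": [0.415,-0.536,0.16],"twist": 0.0675,"claw": 0},{"slide": [0.415,-0.536,0.16],"twist": 0.0675,"claw": 0},{"slide": [0.415,-0.536,0.16],"twist": 0.0675,"claw": 0},{"slide": [0.415,-0.536,0.16],"twist": 0.0675,"claw": 0},{"slide": [0.415,-0.536,0.16],"twist": 0.0675,"claw": 0},{"slide": [0.415,-0.536,0.16],"twist": 0.0675,"claw": 0},{"slide": [0.415,-0.536,0.16],"twist": 0.0675,"claw": 0}]}}

```text
time_s: 1.4
tcp_pos: [0.5226, 0.2363, 0.3613]
eef_rot: [3.141, -0.001, -0.107]
wrist_force: [-0.8, 0.6, -0.1]
grip_width: 0.0873
grip_force: 0.0
```

```bash
python3 - <<'E'
from rig import env
import cv2
o=env.get_obs();print(o["time_s"],o["tcp_pos"],o["eef_rot"])
import json
c=env.camera_info("wrist");im=env.capture("wrist");c["extrinsics"]=c["extrinsics"].tolist();json.dump(c,open("w1.json","w"));cv2.imwrite("w1raw.png",im)
print(c)
cv2.imwrite("pics/w1.png",cv2.resize(im,(800,600),interpolation=cv2.INTER_CUBIC))
E
```

```text
1.4 [0.52257911 0.2362666  0.36134388] [ 3.14148021e+00 -1.16313602e-03 -1.07170078e-01]
{'fovy': 61.924399113216445, 'cx': 283.3213399563271, 'cy': 213.0307753144685, 'extrinsics': [[-0.1075097875738112, -0.9519158729662197, -0.2868759599039184, 0.6009515794790805], [-0.9942040261306905, 0.10293655435188057, 0.03102289805431584, 0.22764426487694406], [-1.1662444185064418e-06, 0.2885484995163255, -0.9574652805326769, 0.5057618444786288], [0.0, 0.0, 0.0, 1.0]]}
```

View pics/w1.png

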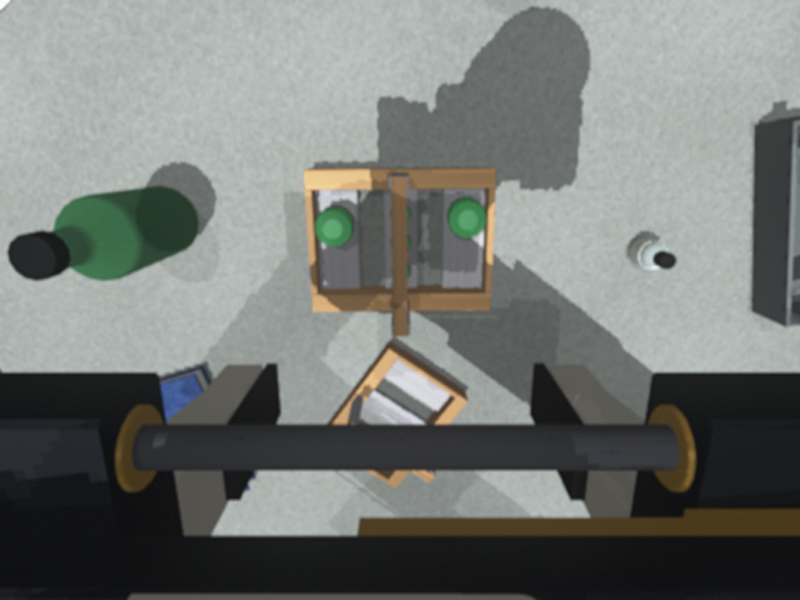

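The wrist view shows the sieve's rim corners at (304,170), (495,170), (492,311) and (312,311), and the handle bar from (398,175) to (402,335). Next I'll look at the tray.

>>> {"op": "carry_out", "data": {"rows": [{"slide": [-0.02,-0.676,0],"twist": 0.052,"claw": 0},{"slide": [-0.02,-0.676,0],"twist": 0.052,"claw": 0},{"slide": [-0.02,-0.676,0],"twist": 0.052,"claw": 0},{"slide": [-0.02,-0.676,0],"twist": 0.052,"claw": 0},{"slide": [-0.02,-0.676,0],"twist": 0.052,"claw": 0},{"slide": [-0.02,-0.676,0],"twist": 0.052,"claw": 0},{"slide": [-0.02,-0.676,0],"twist": 0.052,"claw": 0},{"slide": [-0.02,-0.676,0],"twist": 0.052,"claw": 0},{"slide": [-0.02,-0.676,0],"twist": 0.052,"claw": 0},{"slide": [-0.02,-0.676,0],"twist": 0.052,"claw": 0},{"slide": [-0.02,-0.676,0],"twist": 0.052,"claw": 0},{"slide": [-0.02,-0.676,0],"twist": 0.052,"claw": 0}]}}

```text
time_s: 2.65
tcp_pos: [0.505, -0.2679, 0.3597]
eef_rot: [-3.141, 0.001, 0.058]
wrist_force: [0.4, 0.4, 0.6]
grip_width: 0.0872
grip_force: 0.0
```

```bash
python3 - <<'E'
from rig import env
import cv2
o=env.get_obs();print(o["time_s"],o["tcp_pos"],o["eef_rot"])
import json
c=env.camera_info("wrist");im=env.capture("wrist");c["extrinsics"]=c["extrinsics"].tolist();json.dump(c,open("w2.json","w"));cv2.imwrite("w2raw.png",im)
cv2.imwrite("pics/w2.png",cv2.resize(im[60:260,130:430],None,fx=2.6,fy=2.6,interpolation=cv2.INTER_CUBIC))
E
```

```text
2.65 [ 0.50504344 -0.26792745  0.35967844] [-3.14104984e+00  1.36794490e-03  5.83768856e-02]
```

View pics/w2.png

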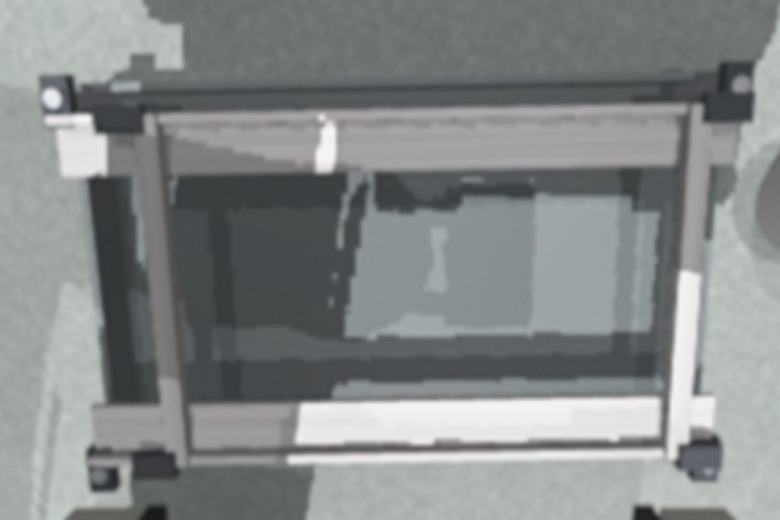

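The tray view shows the left bar's inner edge running (162,118) to (187,460) and the right bar's running (682,108) to (664,450). The fences are at the top (150,112) to (700,103) and the bottom (185,458) to (664,448).

```bash
python3 - <<'E'
from h import *
import json
for n,k,o in (("w1","s",(0,0,800/560)),("w2","t",(130,60,2.6))):
    c=json.load(open(n+".json"));c["extrinsics"]=np.array(c["extrinsics"]);C[n]=c;OFF[n,k]=o
px0=px
def pw(n,u,v):
    x,y,s=OFF[n,"s" if n=="w1" else "t"];return np.array([(u+.5)/s-.5+x,(v+.5)/s-.5+y])
S=[back("w1",*pw("w1",*q),.034) for q in [(304,170),(495,170),(492,311),(312,311)]]
print(np.round(S,4).tolist(),np.mean(S,0))
d=S[1]-S[0]+S[2]-S[3];print("len",np.linalg.norm(d)/2,"yaw(from -y)",np.degrees(np.arctan2(d[0],-d[1])))
d=S[0]-S[3]+S[1]-S[2];print("len",np.linalg.norm(d)/2,"yaw x",np.degrees(np.arctan2(d[1],d[0])))
B=[back("w1",*pw("w1",*q),.114) for q in [(398.5,175),(401.5,335)]];print("bar",np.round(B,4).tolist(),np.mean(B,0))
# tray: x,y,yaw,h,o
m=[((1,1),(162,112)),((-1,1),(187,460)),((1,-1),(682,105)),((-1,-1),(664,452))]
t0=[((1,1),(462,252)),((-1,1),(680,290)),((1,-1),(528,45)),((-1,-1),(735,78))]
def res(p,pr=0):
    r=[proj("w2",W(p,(a*.076,b*.113+p[4],.078+p[3])))-pw("w2",*q) for (a,b),q in m]
    for z,(a,b,c1,d1) in {.05:((418,343),(690,388),None,(718,118)),0:((415,393),(686,438),(470,247),(716,148))}.items():
        for q,mm,n in ((a,(.095,.155,z),"side"),(b,(-.095,.155,z),"side"),(c1,(.095,-.155,z),"scene"),(d1,(.095,.155,z),"scene")):
            if q: r.append(proj(n,W(p,mm))-px(n,"t",*q))
    if pr: print(np.round(r,1).tolist())
    return np.concatenate(r)
r=least_squares(res,[.505,-.27,.06,.012,0],loss="soft_l1").x;print(np.round(r,4));res(r,1)
for h in (0,.012,.024):
    P=[back("w2",*pw("w2",*q),.078+h) for _,q in m];print(h,np.round(P,4).tolist(),"mid",np.mean(P,0).round(4))
E
```

```text
[[0.5968, 0.3206, 0.034], [0.5781, 0.1476, 0.034], [0.4437, 0.158, 0.034], [0.4629, 0.3351, 0.034]] [0.52038027 0.24033205 0.034     ]
len 0.1760756809917521 yaw(from -y) -6.171773887069067
len 0.13476617111739894 yaw x -5.300801208266784
bar [[0.5862, 0.2342, 0.114], [0.4575, 0.2461, 0.114]] [0.52185912 0.24011318 0.114     ]
[ 0.5101 -0.2731  0.081   0.0204 -0.005 ]
[[-2.7, 4.7], [0.2, -0.7], [1.5, 2.4], [-0.0, -1.6], [-0.9, -0.4], [0.3, 0.2], [-1.6, 0.1], [-0.5, 0.1], [-0.4, 0.7], [0.6, 2.6], [0.2, 0.4]]
0 [[0.5822, -0.1573, 0.078], [0.4166, -0.1668, 0.078], [0.5985, -0.3886, 0.078], [0.4347, -0.404, 0.078]] mid [ 0.508  -0.2792  0.078 ]
0.012 [[0.5822, -0.1603, 0.09], [0.4214, -0.1695, 0.09], [0.5981, -0.3851, 0.09], [0.4389, -0.4, 0.09]] mid [ 0.5102 -0.2787  0.09  ]
0.024 [[0.5823, -0.1633, 0.102], [0.4261, -0.1723, 0.102], [0.5977, -0.3816, 0.102], [0.4431, -0.3961, 0.102]] mid [ 0.5123 -0.2783  0.102 ]
```

>>> {"op": "carry_out", "data": {"rows": [{"slide": [0.0213,0.676,-0.1],"twist": -0.051,"claw": 0},{"slide": [0.0213,0.676,-0.1],"twist": -0.051,"claw": 0},{"slide": [0.0213,0.676,-0.1],"twist": -0.051,"claw": 0},{"slide": [0.0213,0.676,-0.1],"twist": -0.051,"claw": 0},{"slide": [0.0213,0.676,-0.1],"twist": -0.051,"claw": 0},{"slide": [0.0213,0.676,-0.187],"twist": -0.051,"claw": 0},{"slide": [0.0213,0.676,-0.187],"twist": -0.051,"claw": 0},{"slide": [0.0213,0.676,-0.187],"twist": -0.051,"claw": 0},{"slide": [0.0213,0.676,-0.187],"twist": -0.051,"claw": 0},{"slide": [0.0213,0.676,-0.187],"twist": -0.051,"claw": 0},{"slide": [0.0213,0.676,-0.187],"twist": -0.051,"claw": 0},{"slide": [0.0213,0.676,-0.187],"twist": -0.051,"claw": 0}]}}

```text
time_s: 3.9
tcp_pos: [0.5189, 0.2447, 0.218]
eef_rot: [3.14, 0.002, -0.094]
wrist_force: [0.4, -1.8, 0.1]
grip_width: 0.0874
grip_force: 0.0
```

>>> {"op": "carry_out", "data": {"rows": [{"slide": [0,0,0],"twist": 0,"claw": 0}]}}

```text
time_s: 4.0
tcp_pos: [0.5198, 0.2419, 0.22]
eef_rot: [3.141, 0.001, -0.096]
wrist_force: [-0.9, -0.9, 0.2]
grip_width: 0.0875
grip_force: 0.0
```

>>> {"op": "carry_out", "data": {"rows": [{"slide": [0,0,-0.04],"twist": 0,"claw": 0},{"slide": [0,0,-0.08],"twist": 0,"claw": 60},{"slide": [0,0,-0.11],"twist": 0,"claw": 100},{"slide": [0,0,-0.135],"twist": 0,"claw": 120},{"slide": [0,0,-0.15],"twist": 0,"claw": 140},{"slide": [0,0,-0.16],"twist": 0,"claw": 150},{"slide": [0,0,-0.164],"twist": 0,"claw": 160},{"slide": [0,0,-0.164],"twist": 0,"claw": 170},{"slide": [0,0,-0.164],"twist": 0,"claw": 180}]}}

```text
time_s: 4.9
tcp_pos: [0.5216, 0.2401, 0.0982]
eef_rot: [-3.141, -0.001, -0.099]
wrist_force: [-1.1, -0.1, -0.2]
grip_width: 0.0291
grip_force: 0.0
```

```bash
python3 - <<'E'
from rig import env
import cv2,numpy as np
o=env.get_obs();print(o["time_s"],o["tcp_pos"],o["eef_rot"],o["grip_width"],o["wrist_force"])
a=env.capture("wrist");b=env.capture("side")
a=cv2.resize(a[80:380,140:440],(400,400));b=cv2.resize(b[190:350,190:350],(400,400),interpolation=cv2.INTER_CUBIC)
cv2.imwrite("pics/g1.png",np.hstack([a,b]))
E
```

```text
4.9 [0.52164701 0.24009754 0.0981591 ] [-3.14071295e+00 -9.86350056e-04 -9.94592095e-02] 0.0291470426251334 [-1.08350974 -0.06728693 -0.2376468 ]
```

View pics/g1.png

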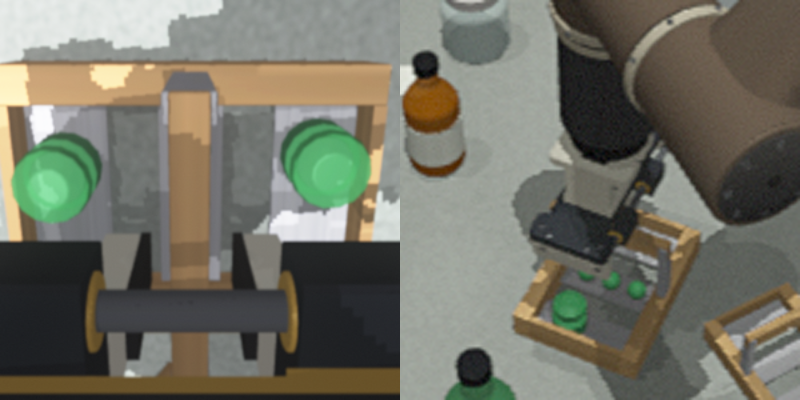

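The bar sits centred and parallel between the fingers, clear of the glass. Closing now, then lifting gently.

>>> {"op": "carry_out", "data": {"rows": [{"slide": [0,0,0],"twist": 0,"claw": 195},{"slide": [0,0,0],"twist": 0,"claw": 205},{"slide": [0,0,0],"twist": 0,"claw": 215},{"slide": [0,0,0],"twist": 0,"claw": 225},{"slide": [0,0,0],"twist": 0,"claw": 255},{"slide": [0,0,0],"twist": 0,"claw": 255},{"slide": [0,0,0],"twist": 0,"claw": 255},{"slide": [0,0,0],"twist": 0,"claw": 255}]}}

```text
time_s: 5.8
tcp_pos: [0.5214, 0.2403, 0.0974]
eef_rot: [-3.141, -0.0, -0.099]
wrist_force: [0.2, 4.0, -0.8]
grip_width: 0.0116
grip_force: 30.0
```

>>> {"op": "carry_out", "data": {"rows": [{"slide": [0,0,0.002],"twist": 0,"claw": 255},{"slide": [0,0,0.006],"twist": 0,"claw": 255},{"slide": [0,0,0.012],"twist": 0,"claw": 255},{"slide": [0,0,0.02],"twist": 0,"claw": 255},{"slide": [0,0,0.03],"twist": 0,"claw": 255},{"slide": [0,0,0.04],"twist": 0,"claw": 255},{"slide": [0,0,0.05],"twist": 0,"claw": 255},{"slide": [0,0,0.058],"twist": 0,"claw": 255},{"slide": [0,0,0.064],"twist": 0,"claw": 255},{"slide": [0,0,0.067],"twist": 0,"claw": 255},{"slide": [0,0,0.067],"twist": 0,"claw": 255}]}}

```text
time_s: 6.9
tcp_pos: [0.5213, 0.2399, 0.1478]
eef_rot: [-3.141, -0.0, -0.1]
wrist_force: [0.1, 0.4, -6.8]
grip_width: 0.0118
grip_force: 30.0
```

```bash
python3 - <<'E'
import numpy as np,json
mj=lambda t:(lambda t:10*t**3-15*t**4+6*t**5)(np.clip(t,0,1))
N=33;k=np.arange(N+1)
P=np.c_[-.0133*mj(k/N),-.692*mj(k/N),.107*mj(k/13),.0557*mj(k/N)]
for a in range(0,N,11):
    print(json.dumps([{"slide":[round(v,4) for v in r[:3]],"twist":round(r[3],4),"claw":255} for r in (P[a+1:a+12]-P[a])]))
E
```

```text
[{"slide": [-0.0, -0.0002, 0.0004], "twist": 0.0, "claw": 255}, {"slide": [-0.0, -0.0014, 0.0031], "twist": 0.0001, "claw": 255}, {"slide": [-0.0001, -0.0045, 0.009], "twist": 0.0004, "claw": 255}, {"slide": [-0.0002, -0.0102, 0.0186], "twist": 0.0008, "claw": 255}, {"slide": [-0.0004, -0.0189, 0.0312], "twist": 0.0015, "claw": 255}, {"slide": [-0.0006, -0.0311, 0.0458], "twist": 0.0025, "claw": 255}, {"slide": [-0.0009, -0.0468, 0.0612], "twist": 0.0038, "claw": 255}, {"slide": [-0.0013, -0.0662, 0.0758], "twist": 0.0053, "claw": 255}, {"slide": [-0.0017, -0.0892, 0.0884], "twist": 0.0072, "claw": 255}, {"slide": [-0.0022, -0.1156, 0.098], "twist": 0.0093, "claw": 255}, {"slide": [-0.0028, -0.1452, 0.1039], "twist": 0.0117, "claw": 255}]
[{"slide": [-0.0006, -0.0324, 0.0026], "twist": 0.0026, "claw": 255}, {"slide": [-0.0013, -0.0672, 0.0031], "twist": 0.0054, "claw": 255}, {"slide": [-0.002, -0.104, 0.0031], "twist": 0.0084, "claw": 255}, {"slide": [-0.0027, -0.1421, 0.0031], "twist": 0.0114, "claw": 255}, {"slide": [-0.0035, -0.1811, 0.0031], "twist": 0.0146, "claw": 255}, {"slide
[... 428 characters left out ...]
.0296, 0.0], "twist": 0.0024, "claw": 255}, {"slide": [-0.0011, -0.056, 0.0], "twist": 0.0045, "claw": 255}, {"slide": [-0.0015, -0.079, 0.0], "twist": 0.0064, "claw": 255}, {"slide": [-0.0019, -0.0984, 0.0], "twist": 0.0079, "claw": 255}, {"slide": [-0.0022, -0.1142, 0.0], "twist": 0.0092, "claw": 255}, {"slide": [-0.0024, -0.1263, 0.0], "twist": 0.0102, "claw": 255}, {"slide": [-0.0026, -0.135, 0.0], "twist": 0.0109, "claw": 255}, {"slide": [-0.0027, -0.1407, 0.0], "twist": 0.0113, "claw": 255}, {"slide": [-0.0028, -0.1438, 0.0], "twist": 0.0116, "claw": 255}, {"slide": [-0.0028, -0.1451, 0.0], "twist": 0.0117, "claw": 255}, {"slide": [-0.0028, -0.1452, 0.0], "twist": 0.0117, "claw": 255}]
```

>>> {"op": "carry_out", "data": {"rows": [{"slide": [0,-0.0002,0.0004],"twist": 0.0,"claw": 255},{"slide": [0,-0.0014,0.0031],"twist": 0.0001,"claw": 255},{"slide": [-0.0001,-0.0045,0.009],"twist": 0.0004,"claw": 255},{"slide": [-0.0002,-0.0102,0.0186],"twist": 0.0008,"claw": 255},{"slide": [-0.0004,-0.0189,0.0312],"twist": 0.0015,"claw": 255},{"slide": [-0.0006,-0.0311,0.0458],"twist": 0.0025,"claw": 255},{"slide": [-0.0009,-0.0468,0.0612],"twist": 0.0038,"claw": 255},{"slide": [-0.0013,-0.0662,0.0758],"twist": 0.0053,"claw": 255},{"slide": [-0.0017,-0.0892,0.0884],"twist": 0.0072,"claw": 255},{"slide": [-0.0022,-0.1156,0.098],"twist": 0.0093,"claw": 255},{"slide": [-0.0028,-0.1452,0.1039],"twist": 0.0117,"claw": 255}]}}

```text
time_s: 8.0
tcp_pos: [0.5192, 0.1295, 0.2271]
eef_rot: [-3.141, -0.001, -0.062]
wrist_force: [-0.5, -0.1, -7.3]
grip_width: 0.0118
grip_force: 30.0
```

>>> {"op": "carry_out", "data": {"rows": [{"slide": [-0.0006,-0.0324,0.0026],"twist": 0.0026,"claw": 255},{"slide": [-0.0013,-0.0672,0.0031],"twist": 0.0054,"claw": 255},{"slide": [-0.002,-0.104,0.0031],"twist": 0.0084,"claw": 255},{"slide": [-0.0027,-0.1421,0.0031],"twist": 0.0114,"claw": 255},{"slide": [-0.0035,-0.1811,0.0031],"twist": 0.0146,"claw": 255},{"slide": [-0.0042,-0.2204,0.0031],"twist": 0.0177,"claw": 255},{"slide": [-0.005,-0.2594,0.0031],"twist": 0.0209,"claw": 255},{"slide": [-0.0057,-0.2976,0.0031],"twist": 0.024,"claw": 255},{"slide": [-0.0064,-0.3343,0.0031],"twist": 0.0269,"claw": 255},{"slide": [-0.0071,-0.3691,0.0031],"twist": 0.0297,"claw": 255},{"slide": [-0.0077,-0.4015,0.0031],"twist": 0.0323,"claw": 255}]}}

```text
time_s: 9.1
tcp_pos: [0.5124, -0.1723, 0.2287]
eef_rot: [3.142, -0.001, 0.038]
wrist_force: [-0.1, 0.0, -5.9]
grip_width: 0.0117
grip_force: 30.0
```

>>> {"op": "carry_out", "data": {"rows": [{"slide": [-0.0006,-0.0296,0.0],"twist": 0.0024,"claw": 255},{"slide": [-0.0011,-0.056,0.0],"twist": 0.0045,"claw": 255},{"slide": [-0.0015,-0.079,0.0],"twist": 0.0064,"claw": 255},{"slide": [-0.0019,-0.0984,0.0],"twist": 0.0079,"claw": 255},{"slide": [-0.0022,-0.1142,0.0],"twist": 0.0092,"claw": 255},{"slide": [-0.0024,-0.1263,0.0],"twist": 0.0102,"claw": 255},{"slide": [-0.0026,-0.135,0.0],"twist": 0.0109,"claw": 255},{"slide": [-0.0027,-0.1407,0.0],"twist": 0.0113,"claw": 255},{"slide": [-0.0028,-0.1438,0.0],"twist": 0.0116,"claw": 255},{"slide": [-0.0028,-0.1451,0.0],"twist": 0.0117,"claw": 255},{"slide": [-0.0028,-0.1452,0.0],"twist": 0.0117,"claw": 255}]}}

```text
time_s: 10.2
tcp_pos: [0.5113, -0.2789, 0.2278]
eef_rot: [-3.141, 0.0, 0.076]
wrist_force: [0.3, -0.1, -6.4]
grip_width: 0.0115
grip_force: 30.0
```

```bash
python3 - <<'E'
from rig import env
import cv2,numpy as np
o=env.get_obs();print(o["time_s"],o["tcp_pos"],o["eef_rot"],o["grip_width"],o["wrist_force"])
a=env.capture("wrist");b=env.capture("side")
a=cv2.resize(a[60:300,130:430],(500,400));b=cv2.resize(b[90:250,270:390],(300,400),interpolation=cv2.INTER_CUBIC)
cv2.imwrite("pics/t1.png",np.hstack([a,b]))
E
```

```text
10.2 [ 0.51129848 -0.27888585  0.22778935] [-3.14149919e+00  9.14674980e-05  7.56849772e-02] 0.011504456704746722 [ 0.34155915 -0.07244779 -6.41791982]
```

View pics/t1.png

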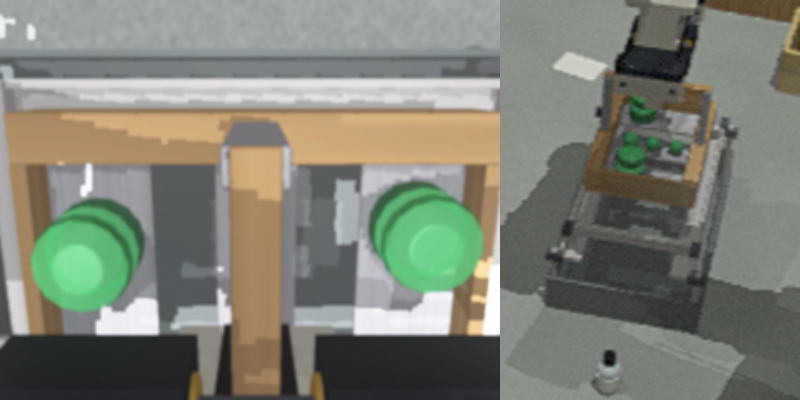

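All three marbles and both stoppers are still in, and the sieve is parallel to the fences. Lowering and feeling for the rails.

>>> {"op": "carry_out", "data": {"rows": [{"slide": [0,0,-0.003],"twist": 0,"claw": 255},{"slide": [0,0,-0.01],"twist": 0,"claw": 255},{"slide": [0,0,-0.02],"twist": 0,"claw": 255},{"slide": [0,0,-0.03],"twist": 0,"claw": 255},{"slide": [0,0,-0.039],"twist": 0,"claw": 255},{"slide": [0,0,-0.045],"twist": 0,"claw": 255},{"slide": [0,0,-0.048],"twist": 0,"claw": 255},{"slide": [0,0,-0.05],"twist": 0,"claw": 255},{"slide": [0,0,-0.0513],"twist": 0,"claw": 255}]}}

```text
time_s: 11.2
tcp_pos: [0.5114, -0.2792, 0.1894]
eef_rot: [3.141, -0.0, 0.075]
wrist_force: [0.1, 0.1, -5.6]
grip_width: 0.012
grip_force: 30.0
```

>>> {"op": "carry_out", "data": {"rows": [{"slide": [0,0,-0.0013],"twist": 0,"claw": 255},{"slide": [0,0,-0.0027],"twist": 0,"claw": 255},{"slide": [0,0,-0.004],"twist": 0,"claw": 255}]}}

```text
time_s: 11.5
tcp_pos: [0.5113, -0.2791, 0.1864]
eef_rot: [3.141, -0.0, 0.075]
wrist_force: [-0.5, -0.2, -7.1]
grip_width: 0.0117
grip_force: 30.0
```

Underside is at about 0.089.

>>> {"op": "carry_out", "data": {"rows": [{"slide": [0,0,-0.0013],"twist": 0,"claw": 255},{"slide": [0,0,-0.0027],"twist": 0,"claw": 255},{"slide": [0,0,-0.004],"twist": 0,"claw": 255}]}}

```text
time_s: 11.8
tcp_pos: [0.5113, -0.2791, 0.1833]
eef_rot: [-3.142, -0.0, 0.075]
wrist_force: [-0.3, -0.1, -6.6]
grip_width: 0.012
grip_force: 30.0
```

>>> {"op": "carry_out", "data": {"rows": [{"slide": [0,0,-0.0013],"twist": 0,"claw": 255},{"slide": [0,0,-0.0027],"twist": 0,"claw": 255}]}}

```text
time_s: 12.0
tcp_pos: [0.5112, -0.2792, 0.1817]
eef_rot: [3.141, -0.0, 0.076]
wrist_force: [-3.3, 3.5, 1.0]
grip_width: 0.0114
grip_force: 30.0
```

>>> {"op": "carry_out", "data": {"rows": [{"slide": [0,0,0],"twist": 0,"claw": 255}]}}

```text
time_s: 12.1
tcp_pos: [0.5112, -0.2791, 0.1819]
eef_rot: [3.141, -0.0, 0.076]
wrist_force: [-3.0, 1.7, 0.3]
grip_width: 0.0121
grip_force: 30.0
```

```bash
python3 - <<'E'
from rig import env
import cv2,numpy as np
o=env.get_obs();print(o["time_s"],o["tcp_pos"],o["eef_rot"],o["torque"],o["wrist_force"])
a=env.capture("wrist");b=env.capture("side");c=env.capture("scene")
a=cv2.resize(a[40:290,105:455],(500,357));b=cv2.resize(b[100:240,280:385],(300,400),interpolation=cv2.INTER_CUBIC)
p=np.zeros((600,800,3),np.uint8);p[:357,:500]=a;p[:400,500:]=b;c=cv2.resize(c[170:290,130:270],(280,240),interpolation=cv2.INTER_CUBIC);p[357:597,:280]=c
cv2.imwrite("pics/t2.png",p)
E
```

```text
12.1 [ 0.51123992 -0.27913511  0.18185538] [ 3.14134258e+00 -2.20259729e-04  7.55791681e-02] [0.66581714 0.92359568 0.04307045] [-3.01431747  1.67652378  0.30272365]
```

View pics/t2.png

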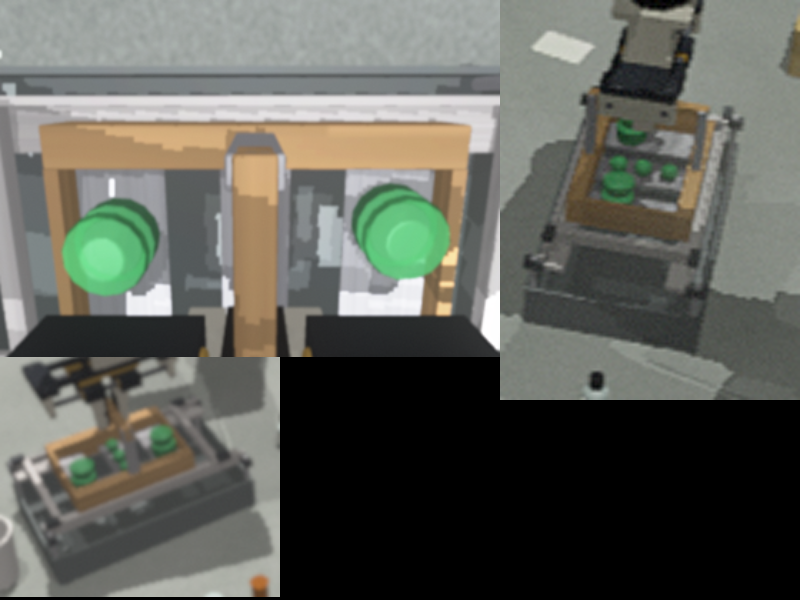

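The sieve is down on the rails between the fences and the stops, with its glass inside. Adding a light press, then feeling for the +y stop.

>>> {"op": "carry_out", "data": {"rows": [{"slide": [0,0,-0.0007],"twist": 0,"claw": 255},{"slide": [-0.0001,0.001,-0.0013],"twist": 0,"claw": 255},{"slide": [-0.0002,0.003,-0.0013],"twist": 0,"claw": 255},{"slide": [-0.0004,0.005,-0.0013],"twist": 0,"claw": 255},{"slide": [-0.0005,0.007,-0.0013],"twist": 0,"claw": 255},{"slide": [-0.0007,0.009,-0.0013],"twist": 0,"claw": 255},{"slide": [-0.0008,0.011,-0.0013],"twist": 0,"claw": 255},{"slide": [-0.001,0.013,-0.0013],"twist": 0,"claw": 255}]}}

```text
time_s: 13.05
tcp_pos: [0.5121, -0.2708, 0.1816]
eef_rot: [3.139, -0.003, 0.076]
wrist_force: [0.5, -5.4, 2.3]
grip_width: 0.0121
grip_force: 30.0
```

>>> {"op": "carry_out", "data": {"rows": [{"slide": [-0.0001,0.002,0],"twist": 0,"claw": 255},{"slide": [-0.0003,0.004,0],"twist": 0,"claw": 255},{"slide": [-0.0004,0.0055,0],"twist": 0,"claw": 255}]}}

```text
time_s: 13.35
tcp_pos: [0.5119, -0.2666, 0.1816]
eef_rot: [3.139, -0.003, 0.076]
wrist_force: [-0.4, -4.7, 1.4]
grip_width: 0.0116
grip_force: 30.0
```

>>> {"op": "carry_out", "data": {"rows": [{"slide": [-0.0001,0.0014,0],"twist": 0,"claw": 255},{"slide": [-0.0002,0.0028,0],"twist": 0,"claw": 255},{"slide": [-0.0003,0.0042,0],"twist": 0,"claw": 255}]}}

```text
time_s: 13.65
tcp_pos: [0.5117, -0.2635, 0.1816]
eef_rot: [3.139, -0.003, 0.076]
wrist_force: [1.1, -5.3, 2.1]
grip_width: 0.0114
grip_force: 30.0
```

>>> {"op": "carry_out", "data": {"rows": [{"slide": [-0.0001,0.0014,0],"twist": 0,"claw": 255},{"slide": [-0.0002,0.0028,0],"twist": 0,"claw": 255},{"slide": [-0.0003,0.0042,0],"twist": 0,"claw": 255}]}}

```text
time_s: 13.95
tcp_pos: [0.5114, -0.2603, 0.1815]
eef_rot: [3.139, -0.003, 0.076]
wrist_force: [0.3, -5.5, 1.2]
grip_width: 0.0119
grip_force: 30.0
```

>>> {"op": "carry_out", "data": {"rows": [{"slide": [-0.0001,0.0014,0],"twist": 0,"claw": 255},{"slide": [-0.0002,0.0028,0],"twist": 0,"claw": 255}]}}

```text
time_s: 14.15
tcp_pos: [0.5113, -0.2582, 0.1815]
eef_rot: [3.139, -0.003, 0.076]
wrist_force: [0.2, -5.1, 2.7]
grip_width: 0.0118
grip_force: 30.0
```

>>> {"op": "carry_out", "data": {"rows": [{"slide": [-0.0001,0.0014,0],"twist": 0,"claw": 255},{"slide": [-0.0002,0.0028,0],"twist": 0,"claw": 255}]}}

```text
time_s: 14.35
tcp_pos: [0.5111, -0.2561, 0.1815]
eef_rot: [3.139, -0.003, 0.076]
wrist_force: [0.3, -5.3, 1.5]
grip_width: 0.0118
grip_force: 30.0
```

>>> {"op": "carry_out", "data": {"rows": [{"slide": [-0.0001,0.0014,0],"twist": 0,"claw": 255},{"slide": [-0.0002,0.0028,0],"twist": 0,"claw": 255}]}}

```text
time_s: 14.55
tcp_pos: [0.511, -0.254, 0.1815]
eef_rot: [3.139, -0.003, 0.076]
wrist_force: [0.8, -6.0, 2.1]
grip_width: 0.0122
grip_force: 30.0
```

>>> {"op": "carry_out", "data": {"rows": [{"slide": [-0.0001,0.0014,0],"twist": 0,"claw": 255},{"slide": [-0.0002,0.0028,0],"twist": 0,"claw": 255}]}}

```text
time_s: 14.75
tcp_pos: [0.5109, -0.2522, 0.1817]
eef_rot: [3.138, -0.003, 0.076]
wrist_force: [-0.2, -8.1, 1.8]
grip_width: 0.0122
grip_force: 30.0
```

>>> {"op": "carry_out", "data": {"rows": [{"slide": [-0.0001,0.0014,0],"twist": 0,"claw": 255}]}}

```text
time_s: 14.85
tcp_pos: [0.5108, -0.2515, 0.1818]
eef_rot: [3.138, -0.003, 0.076]
wrist_force: [0.1, -8.8, 3.4]
grip_width: 0.012
grip_force: 30.0
```

>>> {"op": "carry_out", "data": {"rows": [{"slide": [-0.0001,0.0014,0],"twist": 0,"claw": 255}]}}

```text
time_s: 14.95
tcp_pos: [0.5108, -0.2508, 0.182]
eef_rot: [3.137, -0.003, 0.076]
wrist_force: [0.6, -10.3, 2.3]
grip_width: 0.0122
grip_force: 30.0
```

The +y stop is felt at TCP y ≈ −0.2527. Sliding back to feel the other one, expected near −0.303.

>>> {"op": "carry_out", "data": {"rows": [{"slide": [0.0001,-0.002,0],"twist": 0,"claw": 255},{"slide": [0.0004,-0.006,0],"twist": 0,"claw": 255},{"slide": [0.0008,-0.011,0],"twist": 0,"claw": 255},{"slide": [0.0013,-0.017,0],"twist": 0,"claw": 255},{"slide": [0.0018,-0.024,0],"twist": 0,"claw": 255},{"slide": [0.0023,-0.031,0],"twist": 0,"claw": 255},{"slide": [0.0028,-0.038,0],"twist": 0,"claw": 255},{"slide": [0.0034,-0.045,0],"twist": 0,"claw": 255},{"slide": [0.0038,-0.051,0],"twist": 0,"claw": 255},{"slide": [0.0042,-0.056,0],"twist": 0,"claw": 255},{"slide": [0.0045,-0.06,0],"twist": 0,"claw": 255},{"slide": [0.0047,-0.063,0],"twist": 0,"claw": 255}]}}

```text
time_s: 16.15
tcp_pos: [0.5134, -0.2948, 0.1808]
eef_rot: [-3.141, -0.002, 0.076]
wrist_force: [-0.6, 8.3, 5.4]
grip_width: 0.0117
grip_force: 30.0
```

>>> {"op": "carry_out", "data": {"rows": [{"slide": [0.0001,-0.0014,0],"twist": 0,"claw": 255},{"slide": [0.0002,-0.0028,0],"twist": 0,"claw": 255}]}}

```text
time_s: 16.35
tcp_pos: [0.5135, -0.2968, 0.1809]
eef_rot: [-3.141, -0.002, 0.076]
wrist_force: [-0.2, 8.2, 6.3]
grip_width: 0.0118
grip_force: 30.0
```

>>> {"op": "carry_out", "data": {"rows": [{"slide": [0.0001,-0.0014,0],"twist": 0,"claw": 255},{"slide": [0.0002,-0.0028,0],"twist": 0,"claw": 255}]}}

```text
time_s: 16.55
tcp_pos: [0.5137, -0.2988, 0.1808]
eef_rot: [-3.141, -0.002, 0.076]
wrist_force: [-0.6, 8.8, 6.5]
grip_width: 0.0119
grip_force: 30.0
```

>>> {"op": "carry_out", "data": {"rows": [{"slide": [0.0001,-0.0014,0],"twist": 0,"claw": 255},{"slide": [0.0002,-0.0028,0],"twist": 0,"claw": 255}]}}

```text
time_s: 16.75
tcp_pos: [0.5138, -0.3009, 0.1808]
eef_rot: [-3.141, -0.002, 0.076]
wrist_force: [-0.8, 8.6, 4.7]
grip_width: 0.0117
grip_force: 30.0
```

>>> {"op": "carry_out", "data": {"rows": [{"slide": [0.0001,-0.0014,0],"twist": 0,"claw": 255},{"slide": [0.0002,-0.0028,0],"twist": 0,"claw": 255}]}}

```text
time_s: 16.95
tcp_pos: [0.514, -0.303, 0.1808]
eef_rot: [-3.141, -0.002, 0.076]
wrist_force: [-1.2, 7.6, 6.6]
grip_width: 0.0119
grip_force: 30.0
```

>>> {"op": "carry_out", "data": {"rows": [{"slide": [0.0001,-0.0014,0],"twist": 0,"claw": 255}]}}

```text
time_s: 17.05
tcp_pos: [0.514, -0.304, 0.1808]
eef_rot: [-3.14, -0.002, 0.076]
wrist_force: [-0.6, 9.5, 6.3]
grip_width: 0.0122
grip_force: 30.0
```

>>> {"op": "carry_out", "data": {"rows": [{"slide": [0.0001,-0.0014,0],"twist": 0,"claw": 255}]}}

```text
time_s: 17.15
tcp_pos: [0.5141, -0.3048, 0.1808]
eef_rot: [-3.14, -0.002, 0.076]
wrist_force: [-0.9, 12.1, 7.3]
grip_width: 0.0115
grip_force: 30.0
```

>>> {"op": "carry_out", "data": {"rows": [{"slide": [0.0001,-0.0014,0],"twist": 0,"claw": 255}]}}

```text
time_s: 17.25
tcp_pos: [0.5141, -0.3055, 0.1807]
eef_rot: [-3.14, -0.002, 0.076]
wrist_force: [-0.2, 11.8, 7.4]
grip_width: 0.012
grip_force: 30.0
```

The −y stop is at about −0.304, so mid-travel is y ≈ −0.278. I'll shake about that point, with a modest amplitude first.

>>> {"op": "carry_out", "data": {"rows": [{"slide": [-0.0007,0.009,0],"twist": 0,"claw": 255},{"slide": [-0.0011,0.0145,0],"twist": 0,"claw": 255},{"slide": [-0.002,0.0265,0],"twist": 0,"claw": 255},{"slide": [-0.0038,0.0505,0],"twist": 0,"claw": 255},{"slide": [-0.0047,0.0625,0],"twist": 0,"claw": 255},{"slide": [-0.0038,0.0505,0],"twist": 0,"claw": 255},{"slide": [-0.002,0.0265,0],"twist": 0,"claw": 255},{"slide": [-0.0011,0.0145,0],"twist": 0,"claw": 255},{"slide": [-0.002,0.0265,0],"twist": 0,"claw": 255},{"slide": [-0.0038,0.0505,0],"twist": 0,"claw": 255},{"slide": [-0.0047,0.0625,0],"twist": 0,"claw": 255}]}}

```text
time_s: 18.35
tcp_pos: [0.5106, -0.2608, 0.1812]
eef_rot: [3.14, -0.002, 0.076]
wrist_force: [1.3, -6.4, 3.8]
grip_width: 0.0122
grip_force: 30.0
```

>>> {"op": "carry_out", "data": {"rows": [{"slide": [0.0009,-0.012,0],"twist": 0,"claw": 255}]}}

```text
time_s: 18.45
tcp_pos: [0.5108, -0.2672, 0.1807]
eef_rot: [-3.14, -0.001, 0.077]
wrist_force: [-0.4, 8.7, 6.5]
grip_width: 0.0117
grip_force: 30.0
```

>>> {"op": "carry_out", "data": {"rows": [{"slide": [0.0018,-0.024,0],"twist": 0,"claw": 255}]}}

```text
time_s: 18.55
tcp_pos: [0.5122, -0.2851, 0.1807]
eef_rot: [-3.139, -0.001, 0.078]
wrist_force: [-0.5, 8.8, 7.9]
grip_width: 0.0116
grip_force: 30.0
```

>>> {"op": "carry_out", "data": {"rows": [{"slide": [0.0009,-0.012,0],"twist": 0,"claw": 255}]}}

```text
time_s: 18.65
tcp_pos: [0.5131, -0.2954, 0.1806]
eef_rot: [-3.14, -0.001, 0.076]
wrist_force: [-1.7, 10.0, 8.4]
grip_width: 0.0114
grip_force: 30.0
```

>>> {"op": "carry_out", "data": {"rows": [{"slide": [0,0,0],"twist": 0,"claw": 255}]}}

```text
time_s: 18.75
tcp_pos: [0.5131, -0.2965, 0.1807]
eef_rot: [-3.141, -0.001, 0.076]
wrist_force: [-1.2, 1.4, 7.5]
grip_width: 0.0118
grip_force: 30.0
```

>>> {"op": "carry_out", "data": {"rows": [{"slide": [-0.0018,0.024,0],"twist": 0,"claw": 255},{"slide": [-0.0037,0.0493,0],"twist": 0,"claw": 255},{"slide": [-0.0018,0.024,0],"twist": 0,"claw": 255},{"slide": [0.0001,-0.0013,0],"twist": 0,"claw": 255},{"slide": [-0.0018,0.024,0],"twist": 0,"claw": 255},{"slide": [-0.0037,0.0493,0],"twist": 0,"claw": 255},{"slide": [-0.0018,0.024,0],"twist": 0,"claw": 255},{"slide": [0.0001,-0.0013,0],"twist": 0,"claw": 255},{"slide": [-0.0018,0.024,0],"twist": 0,"claw": 255},{"slide": [-0.0037,0.0493,0],"twist": 0,"claw": 255},{"slide": [-0.0028,0.037,0],"twist": 0,"claw": 255},{"slide": [-0.0018,0.024,0],"twist": 0,"claw": 255}]}}

```text
time_s: 19.95
tcp_pos: [0.5116, -0.2765, 0.1806]
eef_rot: [-3.139, -0.001, 0.077]
wrist_force: [-0.8, 8.7, 7.8]
grip_width: 0.0119
grip_force: 30.0
```

```bash
cat > g.py <<'E'
from rig import env
import cv2,numpy as np
def blobs(im,x,y,w,h):
    c=im[y:y+h,x:x+w];m=cv2.inRange(cv2.cvtColor(c,cv2.COLOR_BGR2HSV),(50,90,40),(80,255,255))
    n,l,s,ct=cv2.connectedComponentsWithStats(m);return [(int(s[i,4]),*(ct[i]+[x,y]).round(0).tolist()) for i in range(1,n) if s[i,4]>5]
o=env.get_obs();print(o["time_s"],o["tcp_pos"],o["wrist_force"])
f={}
for n in ("side","scene","wrist"):
    im=env.capture(n);f[n]=im;cv2.imwrite(f"raw_{n}.png",im)
print("side",blobs(f["side"],285,100,100,140));print("scene",blobs(f["scene"],130,170,140,120));print("wrist",blobs(f["wrist"],80,40,400,250))
E
python3 g.py; python3 - <<'E'
import cv2
from g import blobs
im=cv2.imread("pics/t2.png");b=cv2.resize(im[:400,500:],(105,140));print("before side",blobs(b,0,0,105,140))
print("before scene",blobs(cv2.resize(im[357:597,:280],(140,120)),0,0,140,120))
E
```

```text
19.95 [ 0.51156331 -0.27650923  0.18062735] [-0.75976168  8.67090188  7.79683003]
side [(74, 324.0, 148.0), (112, 321.0, 165.0)]
scene [(106, 209.0, 212.0), (114, 174.0, 226.0), (21, 186.0, 252.0)]
wrist [(352, 326.0, 169.0), (3231, 372.0, 204.0), (3270, 193.0, 214.0), (328, 325.0, 199.0), (328, 324.0, 229.0)]
20.1 [ 0.5116838  -0.2778773   0.18069283] [-1.55619034  3.54099151  6.84813225]
side [(73, 324.0, 148.0), (110, 321.0, 165.0)]
scene [(107, 209.0, 212.0), (113, 174.0, 226.0), (21, 186.0, 252.0)]
wrist [(353, 326.0, 169.0), (3233, 372.0, 204.0), (3278, 193.0, 214.0), (330, 325.0, 199.0), (327, 324.0, 229.0)]
before side [(56, 45.0, 46.0), (130, 41.0, 63.0), (23, 50.0, 58.0), (17, 59.0, 59.0)]
before scene [(106, 81.0, 41.0), (26, 58.0, 48.0), (107, 41.0, 57.0)]
```

All three marbles (wrist pixels around (325,169), (325,199) and (324,229)) are about 21 px across. In the bed they would be about 31 px, so they lie on the tray floor. Easing the press and letting go.

>>> {"op": "carry_out", "data": {"rows": [{"slide": [0,0,0.0007],"twist": 0,"claw": 255},{"slide": [0,0,0.0013],"twist": 0,"claw": 255},{"slide": [0,0,0.0013],"twist": 0,"claw": 255},{"slide": [0,0,0.0013],"twist": 0,"claw": 200},{"slide": [0,0,0.0013],"twist": 0,"claw": 170},{"slide": [0,0,0.0013],"twist": 0,"claw": 150},{"slide": [0,0,0.0013],"twist": 0,"claw": 130},{"slide": [0,0,0.0013],"twist": 0,"claw": 130},{"slide": [0,0,0.0013],"twist": 0,"claw": 130}]}}

```text
time_s: 21.15
tcp_pos: [0.5111, -0.2784, 0.1812]
eef_rot: [-3.142, 0.0, 0.075]
wrist_force: [-0.2, 0.4, 0.2]
grip_width: 0.0426
grip_force: 0.0
```

>>> {"op": "carry_out", "data": {"rows": [{"slide": [0,0,0.01],"twist": 0,"claw": 130},{"slide": [0,0,0.03],"twist": 0,"claw": 130},{"slide": [0,0,0.06],"twist": 0,"claw": 130},{"slide": [0,0,0.1],"twist": 0,"claw": 130},{"slide": [0,0,0.14],"twist": 0,"claw": 130},{"slide": [0,0,0.18],"twist": 0,"claw": 130},{"slide": [0,0,0.2],"twist": 0,"claw": 130},{"slide": [0,0,0.2],"twist": 0,"claw": 130},{"slide": [0,0,0.2],"twist": 0,"claw": 130}]}}

```text
time_s: 22.05
tcp_pos: [0.5111, -0.2782, 0.3316]
eef_rot: [-3.141, -0.001, 0.075]
wrist_force: [-0.7, -0.7, -0.3]
grip_width: 0.0432
grip_force: 0.0
```

```bash
python3 g.py; python3 - <<'E'
import cv2,numpy as np
a=cv2.imread("raw_wrist.png")[30:290,110:450];b=cv2.imread("raw_side.png")[100:240,280:385]
cv2.imwrite("pics/f.png",np.hstack([cv2.resize(a,(500,400)),cv2.resize(b,(300,400),interpolation=cv2.INTER_CUBIC)]))
E
```

```text
22.05 [ 0.51106761 -0.27823177  0.33158789] [-0.70902266 -0.71940341 -0.31105818]
side [(103, 325.0, 146.0), (112, 321.0, 165.0)]
scene [(106, 209.0, 212.0), (98, 175.0, 226.0), (21, 186.0, 252.0)]
wrist [(167, 312.0, 148.0), (1155, 333.0, 164.0), (1034, 229.0, 170.0), (143, 311.0, 191.0)]
```

View pics/f.png

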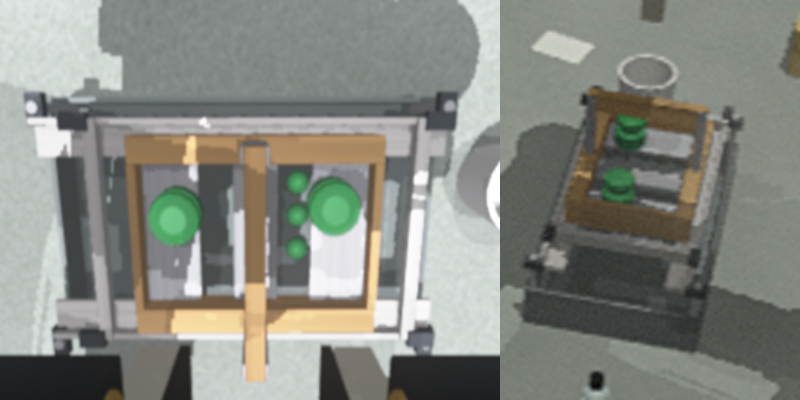

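The sieve rests on the rails between the stops. Both stoppers stand in it, and the three marbles (about 22 px, at (297,182), (297,215) and (297,248)) are seen through the slot on the tray floor.

```bash
python3 -c "
from rig import env
print(env.job_done())"
```

```text
the job is handed in; nothing more can be done
None
```

The job is handed in at about 22 s of the 67 s allowed: the sieve rests free on the rails between the stops, all three marbles are in the tray, and both stoppers are still in the sieve.

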